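Make up the camping tray and the breakfast tray

ROBOT

A 6-joint arm with a two-finger parallel gripper is mounted at the origin on the work surface; the furniture and walls round the work are solid. World frame = base frame: x ahead of the robot, y to its left, z up, the work surface at z = 0. Lengths are in m, angles in rad, forces in N, time in s.
With the tool pointing down it reaches from about 0.425 to 0.95 m from the base axis. Payload 3.5 kg.
Tool frame: the origin (TCP) lies at the very end of the fingers, on their centre line; the grasp point (between the pads) lies 19 mm behind it (ctrl.grip_point_offset is the distance from the TCP to the grasp point, in m); z points along the fingers, y is the line along which they close (so a half turn about z gives the same grasp; the last joint's range is limited). The gripper opens to 85 mm and grips with 20 to 120 N. Pads are 22 mm wide; open, the fingers measure 114 mm over their backs; the gripper's body (76 mm by 85 mm) begins 54 mm behind the grasp point. The pads swing forward as they close: fully open they stand 13 mm farther back than shut.
Start: joints at [1.186, 0.286, 1.577, -0, 1.279, -0.15], TCP at [0.157, 0.656, 0.231] pointing down, gripper open.
Joint ranges: [-2.77, 2.77], [-0.9, 2.22], [0.21, 2.48], [-1.53, 4.67], [0.24, 2.81], [-2.84, 2.84]. Speed limits (rad/s): [2.79, 2.79, 3.14, 3.14, 3.14, 3.14].

INTERFACE

Orientations are given as a unit quaternion [x, y, z, w].
In Python, from plant import ctrl gives the robot as it stands. The module is installed in compiled form; this text tells all that it offers.
- The arm moves only by the shell command python3 -m pendant 'ROWS' [OPENING] [FORCE]. ROWS is JSON, a list of rows, each an object of numbers: "dx", "dy", "dz": the shift along the tool's x, y, z in cm; "twist": the turn about the tool's z in degrees. A call has 1 to 10 rows; each row is the pose to reach, as a shift and turn from the pose commanded when the call began, along the tool's axes at that moment; what a row does not reach only later rows make up. A row lasts 1/8 s, in which the tool goes at most 62.5 mm and 10.7 degrees, less where a joint would pass 70% of its speed; a pose out of reach is approached as far as the arm can. A call with a gripper value outside its range is refused whole. OPENING is the opening in per cent of the stroke, from 0 (shut) to 100 (fully open), set as the call begins (- or left out, the last holds). The fingers move at their own pace and stop on an object; FORCE is the grip in N (left out, the last holds). Time passes only in rows, so rows that repeat a pose let the fingers close. It gives the time, the measured TCP pose, the force, the opening and the grip force at its end, in the units of the state.
- ctrl.get_state(): the state, without advancing time (a new reading comes with each control period).
- ctrl.read_camera(name): name is "scene" or "top" or "wrist"; returns a dict with "img" (400x640x3 uint8, red, green, blue), "depth" (400x640 float32, m along the optical axis (not along the pixel's ray), 0 where there is no reading), "camera_matrix" (3x3 intrinsics, pixels), "xyz" and "rotation" of the camera in the world; the wrist camera has in their place "tool_from_camera" (4x4, takes a point from camera to tool coordinates, whose origin is the TCP and whose axes are the flange's). Camera axes: x right, y up, looking along -z (the intrinsics and any distortion apply to the point x, -y, -z); pixel columns grow to the right and rows downward; lengths in m; the calibration is good to about 2 mm. The wrist camera is an equidistant fisheye: a pixel r from the principal point sees the ray r / f radians off the axis. A picture is of the moment at which its call begins: read the wrist's pose just before it.
- ctrl.sign_off(): hands the job in; it is judged then, once.
The state is a dict: "time": time; "qpos": joint angles; "dq": joint speeds; "joint_efforts": joint torques, N m; "eef_pos": TCP position; "tcp_rot": TCP orientation; "contact_force": force on the tool from outside, world axes, zero at the start; "wrist_torque": the same for the moment, N m; "opening": opening from 0.0 (shut) to 1.0 (fully open); "finger_force": force on a finger pad.
Only numpy, scipy, OpenCV 4.12 (cv2) and the standard library are available. Lean on these libraries where they do the work, as an engineer would, in place of code of your own. Each camera call takes 0.05 s, during which the arm holds its last target. There are 200 camera calls.

TASK

Make up the camping kit in the tray with three compartments: the salt shaker upright in the narrow end compartment, one of the two red-and-white pots upright in the middle one, the matchbox lying flat, same way up as now, in the wider end one. Make up the breakfast kit in the tray with two compartments: the orange in the larger one and the other pot upright in the smaller one. Everything must rest on the floor of its compartment; leave the eraser and the pencil sharpener between the trays where they lie.

Things in the scene. Friction and masses are not known exactly. Their poses are not given: they have to be found in the camera images.
- tray_three: Shallow wooden tray with dark rim, fixed. Floor 4 mm, rim 10 mm, dividers 8 mm above the table; walls 4 mm thick. Origin: centre of underside; x across it (104 mm outside, 96 inside), y along the row of compartments. 260 mm long. Three compartments (inside length, centre): narrow end one 60 mm, y = +96 mm; middle 80 mm, y = +22 mm; wider end one 104 mm, y = -74 mm.
- tray_two: Shallow wooden tray with dark rim, fixed. Floor 4 mm, rim 10 mm, dividers 8 mm above the table; walls 4 mm thick. Origin: centre of underside; x across it (104 mm outside, 96 inside), y along the row of compartments. 192 mm long. Two compartments: larger one 104 mm long inside, centre y = +40 mm; smaller one 76 mm long, centre y = -54 mm.
- pot_1_mid (a point): One of two identical small round lidded pots, red and white, 58 mm in diameter, 50 mm high, 90 g, standing on the table; smooth upright sides to grasp. The point is its centre, half-way up (25 mm above its underside); z is up its axis.
- pot_2_mid (a point): One of two identical small round lidded pots, red and white, 58 mm in diameter, 50 mm high, 90 g, standing on the table; smooth upright sides to grasp. The point is its centre, half-way up (25 mm above its underside); z is up its axis.
- shaker_mid (a point): Salt shaker, white and round with a grey perforated top, 44 mm in diameter, 90 mm high, standing upright on the table. The point is its centre, half-way up (45 mm above its underside); z is up its axis.
- matches_mid (a point): Small closed matchbox, dark blue top and brown sides, lying flat on the table: 36 mm along its x, 53 mm along its y, 14 mm high. The point is its centre (7 mm above its underside); z is up.
- orange_mid (a point): Orange, about 64 mm in diameter, lying on the table; it can roll if pushed. The point is its centre, 32 mm above the table.
- rubber_mid (a point): Green and white eraser, 22 x 45 x 12 mm, a bystander lying between the trays. The point is its centre, 6 mm up.
- sharpener_mid (a point): Small brass pencil sharpener, 14 x 24 x 12 mm, a bystander lying between the trays. The point is its centre, 6 mm up.

How it is judged:
At the end, for the whole second after the job is handed in: Each thing rests on the floor of its compartment, upright or flat within 0.12 rad, heights within 4 to 7 mm. Off the compartment's centre along / across the tray at most: shaker 13 / 30 mm, pots 12 / 20, matchbox 35 / 31, orange 34 / 30 (x of shaker_mid in the frame of tray_three between -0.03 and 0.03 m and y of shaker_mid in the frame of tray_three between 0.083 and 0.109 m and z of shaker_mid in the frame of tray_three between 0.044 and 0.054 m and angle between each of shaker_mid, matches_mid's own z axis and vertical below 0.12 rad and x of matches_mid in the frame of tray_three between -0.031 and 0.031 m and y of matches_mid in the frame of tray_three between -0.109 and -0.039 m and z of matches_mid in the frame of tray_three between 0.007 and 0.015 m and x of orange_mid in the frame of tray_two between -0.03 and 0.03 m and y of orange_mid in the frame of tray_two between 0.006 and 0.074 m and z of orange_mid in the frame of tray_two between 0.029 and 0.043 m and ((x of pot_1_mid in the frame of tray_three between -0.02 and 0.02 m and y of pot_1_mid in the frame of tray_three between 0.01 and 0.034 m and z of pot_1_mid in the frame of tray_three between 0.024 and 0.034 m and angle between each of pot_1_mid, pot_2_mid's own z axis and vertical below 0.12 rad and x of pot_2_mid in the frame of tray_two between -0.02 and 0.02 m and y of pot_2_mid in the frame of tray_two between -0.066 and -0.042 m and z of pot_2_mid in the frame of tray_two between 0.024 and 0.034 m) or (x of pot_2_mid in the frame of tray_three between -0.02 and 0.02 m and y of pot_2_mid in the frame of tray_three between 0.01 and 0.034 m and z of pot_2_mid in the frame of tray_three between 0.024 and 0.034 m and angle between each of pot_2_mid, pot_1_mid's own z axis and vertical below 0.12 rad and x of pot_1_mid in the frame of tray_two between -0.02 and 0.02 m and y of pot_1_mid in the frame of tray_two between -0.066 and -0.042 m and z of pot_1_mid in the frame of tray_two between 0.024 and 0.034 m))); the robot touches nothing.
It fails at once if the eraser is disturbed (moved over 30 mm) (distance of rubber_mid from where it was at the start of the episode above 0.03 m).
It fails at once if the sharpener is disturbed (moved over 30 mm) (distance of sharpener_mid from where it was at the start of the episode above 0.03 m).
It also fails if it takes over 109 s, if anything falls off the work surface, if the arm or the gripper's body presses on something with over 40 N, if the wrist force passes 120 N, or if a joint passes its speed limit or range.

## Working session

There is one attempt and no reset: what is moved stays moved. The work goes in short steps, Python scripts to look and compute and a shell command to move; the robot and the scene stay as the last step left them, time stands still between calls to the robot, and variables do not carry over. Pictures are saved under pics/ and viewed, at most 14 in all, crops included, and the job is handed in when it is done.

```bash
mkdir -p pics
cat > h.py <<'E'
import numpy as np, cv2
from plant import ctrl
from scipy.spatial.transform import Rotation as R
def shot(n,f):
    c=ctrl.read_camera(n); cv2.imwrite('pics/'+f,c['img'][:,:,::-1]); np.savez('/tmp/'+n+'.npz',**{k:v for k,v in c.items()}); return c
def px(c,u,v,z=None):
    K=c['camera_matrix']; d=np.array([(u-K[0,2])/K[0,0],-(v-K[1,2])/K[1,1],-1.]); o=np.array(c['xyz']); 
    r=np.array(c['rotation']); r=r if r.shape==(3,3) else R.from_quat(r).as_matrix()
    if z is None: return o+r@d*float(c['depth'][int(v),int(u)])
    w=r@d; return o+w*(z-o[2])/w[2]
E
python3 - <<'E'
from h import *
c=shot('top','top1.png'); print(c['xyz'],c['rotation'],c['camera_matrix'],c.keys())
s=ctrl.get_state();print(s['time'],s['eef_pos'],s['tcp_rot'],R.from_quat(s['tcp_rot']).as_matrix().round(3))
E
```

```text
[0.43227182 0.00234273 1.04098792] [-0.01782547  0.02395147  0.71695567 -0.6964791 ] [[405.19894561   0.         322.7407582 ]
 [  0.         405.19894561 205.56697204]
 [  0.           0.           1.        ]] dict_keys(['img', 'depth', 'camera_matrix', 'xyz', 'rotation'])
0.05 [0.15675559 0.6558681  0.22993535] [ 1.17135345e-01  9.93115236e-01 -1.15429599e-03 -3.25403855e-04] [[-0.973  0.233 -0.001]
 [ 0.233  0.973 -0.002]
 [ 0.    -0.002 -1.   ]]
```

View pics/top1.png

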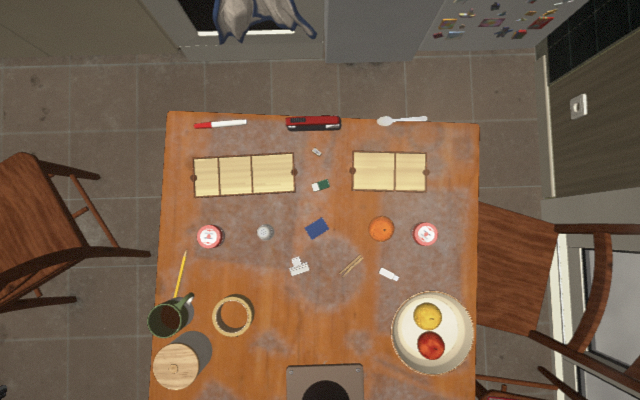

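The top view shows tray_three at about (245,175) and tray_two at about (390,172), with pots at (209,236) and (426,233). The shaker is at (264,232), the matchbox at (317,228) and the orange at (381,228). I'll enlarge it.

Run:
```python
import cv2
i=cv2.imread('pics/top1.png'); 
cv2.imwrite('pics/c1.png',cv2.resize(i[140:260,180:320],None,fx=5,fy=5,interpolation=cv2.INTER_CUBIC)); cv2.imwrite('pics/c2.png',cv2.resize(i[140:260,305:445],None,fx=5,fy=5,interpolation=cv2.INTER_CUBIC))
```

```text
(no output)
```

View pics/c1.png

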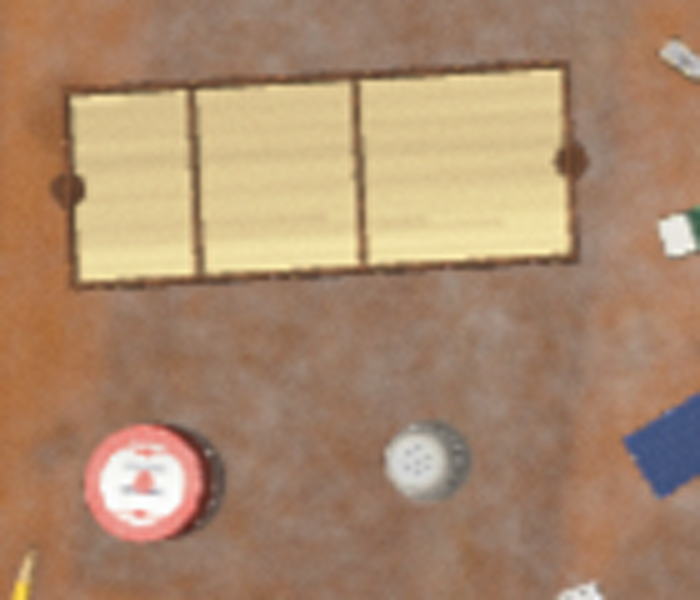

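View pics/c2.png

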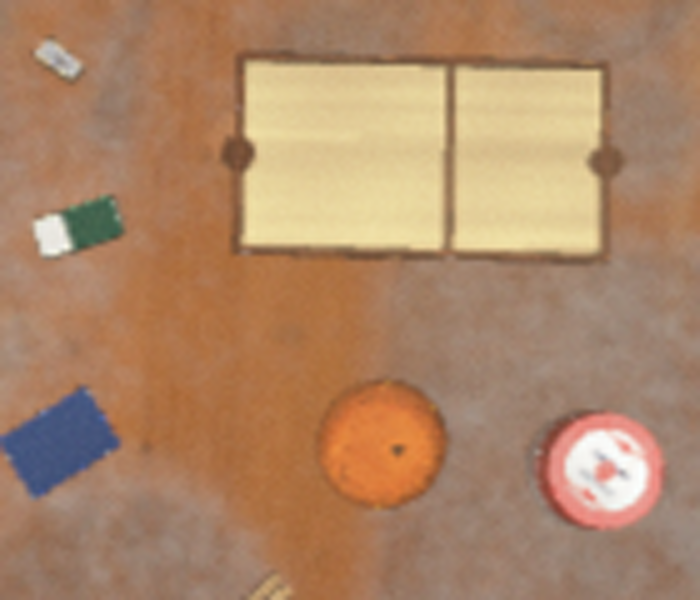

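Crop 1 shows the tray_three corners at (67,90), (568,64), (577,260) and (77,287), pot A's lid at (148,483) and the shaker top at (415,461). Crop 2 shows the tray_two corners at (237,55), (609,67), (605,260) and (237,252), the orange at (383,443), pot B's lid at (604,470), and the matchbox corners at (85,388), (120,443), (36,497) and (0,445).

Run:
```python
from h import *
c=np.load('/tmp/top.npz')
def p(o,U,V,z): return px(c,o+(U+.5)/5-.5,140+(V+.5)/5-.5,z)
P={}
for n,o,cs,z in [('t3',180,[(67,90),(568,64),(577,260),(77,287)],.01),('t2',305,[(237,55),(609,67),(605,260),(237,252)],.01),('m',305,[(0,445),(85,388),(120,443),(36,497)],.014)]:
    q=np.array([p(o,*k,z)[:2] for k in cs]); m=q.mean(0); print(n,m.round(4),'sides',np.linalg.norm(np.roll(q,-1,0)-q,axis=1).round(3))
    v=(q[0]-q[1])+(q[3]-q[2]); v/=np.linalg.norm(v); print('  y axis',v.round(4),np.degrees(np.arctan2(-v[0],v[1])).round(2)); P[n]=m,v
for n,o,k,z in [('potA',180,(148,483),.05),('shaker',180,(415,461),.09),('orange',305,(383,443),.035),('potB',305,(604,470),.05),('rubber',305,(80,227),.012),('sharp',305,(58,58),.012)]: print(n,p(o,*k,z)[:2].round(4))
for n,ys in [('t3',(.096,.022,-.074)),('t2',(.04,-.054))]:
    for y in ys: print(n,y,(P[n][0]+P[n][1]*y).round(4))
for u,v in [(209,236),(264,232),(425,233),(381,228),(317,228)]: print(u,v,px(c,u,v).round(4))
c=shot('wrist','w1.png'); print(c['camera_matrix'],c['tool_from_camera'])
c=shot('scene','s1.png')
```

```text
t3 [0.5782 0.1911] sides [0.257 0.101 0.255 0.101]
  y axis [-0.0252  0.9997] 1.44
t2 [ 0.5764 -0.18  ] sides [0.192 0.1   0.188 0.102]
  y axis [0.0553 0.9985] -3.17
m [0.4359 0.0096] sides [0.052 0.033 0.05  0.032]
  y axis [-0.524   0.8517] 31.6
potA [0.4241 0.2713]
shaker [0.431  0.1357]
orange [ 0.4312 -0.1506]
potB [ 0.4149 -0.256 ]
rubber [ 0.5457 -0.0035]
sharp [0.6331 0.0052]
t3 0.096 [0.5758 0.2871]
t3 0.022 [0.5777 0.2131]
t3 -0.074 [0.5801 0.1172]
t2 0.04 [ 0.5786 -0.1401]
t2 -0.054 [ 0.5734 -0.2339]
209 236 [0.4246 0.2718 0.05  ]
264 232 [0.4304 0.1324 0.0902]
425 233 [ 0.4164 -0.255   0.0502]
381 228 [ 0.4318 -0.146   0.0623]
317 228 [0.4365 0.0087 0.0175]
[[309.70691629   0.         322.38648762]
 [  0.         309.70691629 199.42320789]
 [  0.           0.           1.        ]] [[-5.36299062e-04  9.65475366e-01  2.60493821e-01  6.68917802e-02]
 [ 9.99999721e-01  6.53402519e-04 -3.62945743e-04 -4.56682094e-04]
 [-5.20622492e-04  2.60493554e-01 -9.65475446e-01 -1.42311736e-01]
 [ 0.00000000e+00  0.00000000e+00  0.00000000e+00  1.00000000e+00]]
```

View pics/s1.png

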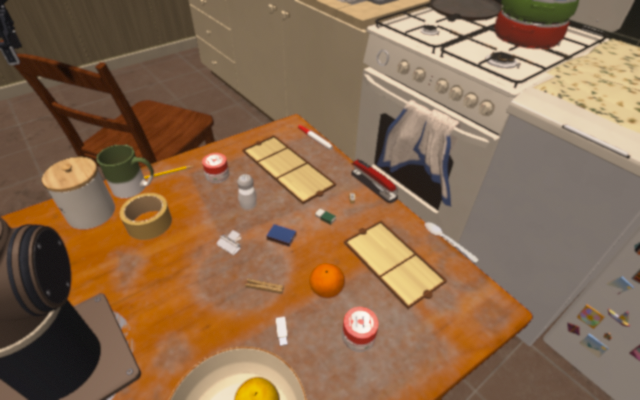

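The scene view confirms the layout: everything is standing, and there is no clutter near the targets. I'll start with pot A and twist +75° so that the fingers close along world x.

```bash
python3 -m pendant '[{"dx":-35,"dy":-31.2,"dz":5,"twist":75},{"dx":-35,"dy":-31.2,"dz":5,"twist":75},{"dx":-35,"dy":-31.2,"dz":5,"twist":75},{"dx":-35,"dy":-31.2,"dz":5,"twist":75},{"dx":-35,"dy":-31.2,"dz":5,"twist":75},{"dx":-35,"dy":-31.2,"dz":5,"twist":75},{"dx":-35,"dy":-31.2,"dz":5,"twist":75},{"dx":-35,"dy":-31.2,"dz":5,"twist":75},{"dx":-35,"dy":-31.2,"dz":5,"twist":75},{"dx":-35,"dy":-31.2,"dz":5,"twist":75}]' 100 40
python3 - <<'E'
from h import *
s=ctrl.get_state();print(s['time'],s['qpos'],R.from_quat(s['tcp_rot']).as_matrix().round(3))
c=shot('wrist','w2.png')
E
```

```text
time: 1.4
eef_pos: [0.4245, 0.2719, 0.1812]
tcp_rot: [0.698, 0.717, -0.0, -0.0]
contact_force: [0.2, -0.2, 1.0]
opening: 0.997
finger_force: 0.0
1.4 [ 3.67987389e-01 -4.60064350e-02  2.03690689e+00  4.42633284e-04
  1.15107330e+00  3.40901390e-01] [[-0.027  1.    -0.001]
 [ 1.     0.027  0.   ]
 [ 0.    -0.    -1.   ]]
```

View pics/w2.png

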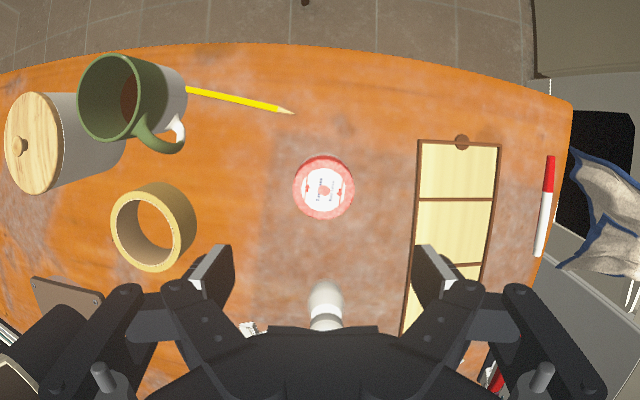

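The wrist view shows the pot lid at (323,188). The tray_three narrow-end corners are at about (418,140) and (501,145), and the first divider runs from (416,198) to (496,200). I'll project these into world coordinates.

```bash
cat >> h.py <<'E'
def wpx(c,s,u,v,z):
    K=c['camera_matrix']; a=np.array([u-K[0,2],v-K[1,2]])/K[0,0]; r=np.linalg.norm(a)
    d=np.array([a[0]*np.sin(r)/r,-a[1]*np.sin(r)/r,-np.cos(r)]); T=c['tool_from_camera']; Q=R.from_quat(s['tcp_rot']).as_matrix()
    o=s['eef_pos']+Q@T[:3,3]; w=Q@T[:3,:3]@d; return (o+w*(z-o[2])/w[2]).round(4)
E
python3 - <<'E'
from h import *
c=np.load('/tmp/wrist.npz'); s=ctrl.get_state()
for k in [(323,188,.05),(418,140,.01),(501,145,.01),(416,198,.008),(496,200,.008)]: print(wpx(c,s,*k))
E
```

```text
[0.4235 0.275  0.05  ]
[0.5213 0.3203 0.01  ]
[0.6246 0.3231 0.01  ]
[0.5253 0.2574 0.008 ]
[0.6288 0.2579 0.008 ]
```

```bash
python3 -m pendant '[{"dx":0.1,"dz":6},{"dx":0.1,"dz":12},{"dx":0.1,"dz":15},{"dx":0.1,"dz":16.2},{"dx":0.1,"dz":16.2}]'; python3 -m pendant '[{"dx":0},{"dx":0},{"dx":0},{"dx":0},{"dx":0},{"dx":0}]' 0 40;python3 -m pendant '[{"dz":-3},{"dz":-6},{"dz":-6}]'
```

```text
$[0]: bad value
$[0]: bad value
$[0]: bad value
```

```bash
python3 -m pendant '[{"dx":0.1,"dy":0,"dz":6,"twist":0},{"dx":0.1,"dy":0,"dz":12,"twist":0},{"dx":0.1,"dy":0,"dz":15,"twist":0},{"dx":0.1,"dy":0,"dz":16.2,"twist":0},{"dx":0.1,"dy":0,"dz":16.2,"twist":0}]' && python3 -m pendant '[{"dx":0,"dy":0,"dz":0,"twist":0},{"dx":0,"dy":0,"dz":0,"twist":0},{"dx":0,"dy":0,"dz":0,"twist":0},{"dx":0,"dy":0,"dz":0,"twist":0},{"dx":0,"dy":0,"dz":0,"twist":0},{"dx":0,"dy":0,"dz":0,"twist":0}]' 0 40
```

```text
time: 2.08
eef_pos: [0.4245, 0.2733, 0.0194]
tcp_rot: [0.697, 0.717, -0.0, -0.0]
contact_force: [0.6, 0.3, 0.0]
opening: 1.006
finger_force: 0.0
time: 2.82
eef_pos: [0.4264, 0.2734, 0.0214]
tcp_rot: [0.698, 0.717, 0.002, 0.001]
contact_force: [-1.0, 0.3, 7.0]
opening: 0.667
finger_force: 43.3
```

```bash
python3 -m pendant '[{"dx":0,"dy":0,"dz":-4,"twist":0},{"dx":0,"dy":0,"dz":-8,"twist":0},{"dx":-3,"dy":7,"dz":-8,"twist":0},{"dx":-6.3,"dy":15.2,"dz":-8,"twist":0},{"dx":-6.3,"dy":15.2,"dz":-8,"twist":0},{"dx":-6.3,"dy":15.2,"dz":-8,"twist":0}]'
python3 - <<'E'
from h import *
s=ctrl.get_state();c=shot('wrist','w3.png'); print(s['eef_pos'],s['opening'])
E
```

```text
time: 3.58
eef_pos: [0.5808, 0.2122, 0.0996]
tcp_rot: [0.699, 0.715, 0.001, 0.001]
contact_force: [-0.4, 0.3, -1.9]
opening: 0.666
finger_force: 43.3
[0.58084939 0.21216849 0.09961331] 0.6664145145178303
```

View pics/w3.png

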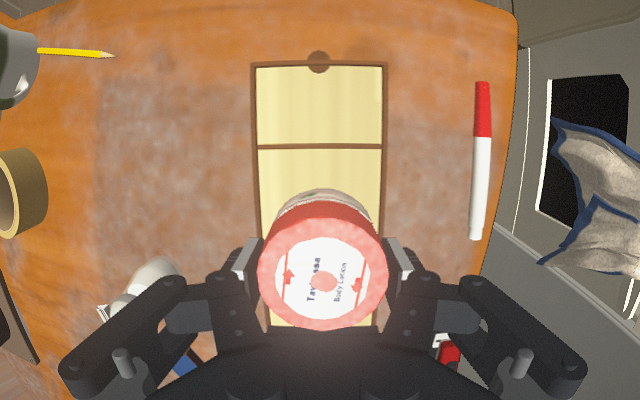

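Pot A is held upright. The tray's end-rim corners are at (251,63) and (388,63), the first divider is at (258,147)–(382,147), and the lid centre is at about (323,281).

Run:
```python
from h import *
c=np.load('/tmp/wrist.npz'); s=ctrl.get_state()
for k in [(251,63,.01),(388,63,.01),(320,147,.008),(258,147,.008),(382,147,.008),(323,281,.135),(323,281,.128)]: print(wpx(c,s,*k))
```

```text
[0.5216 0.3205 0.01  ]
[0.6238 0.3228 0.01  ]
[0.5747 0.2566 0.008 ]
[0.5273 0.256  0.008 ]
[0.6219 0.2582 0.008 ]
[0.5778 0.2168 0.135 ]
[0.5779 0.2127 0.128 ]
```

```bash
python3 -m pendant '[{"dx":0.15,"dy":0,"dz":4,"twist":0},{"dx":0.15,"dy":0,"dz":6.5,"twist":0},{"dx":0.15,"dy":0,"dz":7.4,"twist":0},{"dx":0.15,"dy":0,"dz":7.4,"twist":0},{"dx":0.15,"dy":0,"dz":7.4,"twist":0}]' && python3 -m pendant '[{"dx":0,"dy":0,"dz":0,"twist":0},{"dx":0,"dy":0,"dz":0,"twist":0},{"dx":0,"dy":0,"dz":0,"twist":0},{"dx":0,"dy":0,"dz":-5,"twist":0},{"dx":0,"dy":0,"dz":-10,"twist":0},{"dx":0,"dy":0,"dz":-13,"twist":0},{"dx":0,"dy":0,"dz":-13,"twist":0}]' 100 40
```

```text
time: 4.25
eef_pos: [0.578, 0.2158, 0.0259]
tcp_rot: [0.697, 0.717, 0.0, 0.0]
contact_force: [0.4, 0.0, -0.2]
opening: 0.661
finger_force: 43.1
time: 5.12
eef_pos: [0.5805, 0.2156, 0.1591]
tcp_rot: [0.698, 0.717, 0.003, 0.002]
contact_force: [0.4, -0.8, -0.5]
opening: 1.0
finger_force: 0.0
```

```bash
python3 -m pendant '[{"dx":-7.7,"dy":-14.9,"dz":-1,"twist":0},{"dx":-7.7,"dy":-14.9,"dz":-1,"twist":0},{"dx":-7.7,"dy":-14.9,"dz":-1,"twist":0},{"dx":-7.7,"dy":-14.9,"dz":-1,"twist":0},{"dx":-7.7,"dy":-14.9,"dz":-1,"twist":0}]'
python3 - <<'E'
from h import *
s=ctrl.get_state();c=shot('wrist','w4.png'); print(s['eef_pos'],s['opening'])
E
```

```text
time: 5.75
eef_pos: [0.4316, 0.1342, 0.1646]
tcp_rot: [0.698, 0.716, -0.0, -0.0]
contact_force: [0.1, -0.9, 0.6]
opening: 1.001
finger_force: 0.0
[0.4316115  0.13423552 0.16463545] 1.0014641365941868
```

View pics/w4.png

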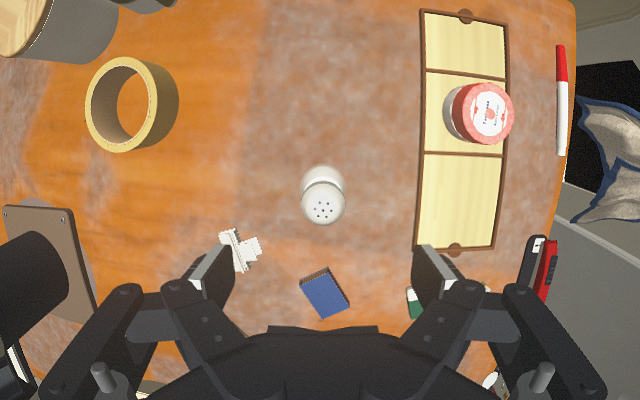

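Pot A stands in the middle compartment, with its lid at (491,115). The shaker top is at about (323,207) and the matchbox at (324,293).

```bash
python3 - <<'E'
from h import *
c=np.load('/tmp/wrist.npz'); s=ctrl.get_state()
for k in [(323,207,.088),(491,115,.054),(299,285,.014),(330,267,.014),(350,302,.014),(321,319,.014),(456,9,.01),(455,249,.01)]: print(wpx(c,s,*k))
E
python3 -m pendant '[{"dx":0,"dy":0,"dz":6,"twist":0},{"dx":0,"dy":0,"dz":10,"twist":0},{"dx":0,"dy":0,"dz":12.4,"twist":0},{"dx":0,"dy":0,"dz":12.4,"twist":0}]' && python3 -m pendant '[{"dx":0,"dy":0,"dz":0,"twist":0},{"dx":0,"dy":0,"dz":0,"twist":0},{"dx":0,"dy":0,"dz":0,"twist":0},{"dx":0,"dy":0,"dz":0,"twist":0},{"dx":0,"dy":0,"dz":0,"twist":0},{"dx":0,"dy":0,"dz":0,"twist":0},{"dx":0,"dy":0,"dz":0,"twist":0}]' 0 40
```

```text
[0.4313 0.1352 0.088 ]
[0.5797 0.214  0.054 ]
[0.4083 0.0237 0.014 ]
[0.4413 0.0471 0.014 ]
[0.4655 0.0024 0.014 ]
[ 0.4335 -0.0225  0.014 ]
[0.5628 0.3256 0.01  ]
[0.5815 0.0664 0.01  ]
time: 6.3
eef_pos: [0.4304, 0.1344, 0.039]
tcp_rot: [0.697, 0.717, -0.002, -0.002]
contact_force: [-0.0, -0.4, 0.1]
opening: 0.998
finger_force: 0.0
time: 7.18
eef_pos: [0.4327, 0.1345, 0.0428]
tcp_rot: [0.698, 0.717, 0.001, 0.001]
contact_force: [-1.1, 1.8, 5.9]
opening: 0.413
finger_force: 39.7
```

```bash
python3 -m pendant '[{"dx":0,"dy":0,"dz":-5,"twist":0},{"dx":0,"dy":0,"dz":-9,"twist":0},{"dx":5,"dy":5,"dz":-9,"twist":0},{"dx":9,"dy":9,"dz":-9,"twist":0},{"dx":12.5,"dy":12.5,"dz":-9,"twist":0},{"dx":15,"dy":14.8,"dz":-9,"twist":0},{"dx":15,"dy":14.8,"dz":-9,"twist":0},{"dx":15,"dy":14.8,"dz":-9,"twist":0}]'
python3 - <<'E'
from h import *
s=ctrl.get_state();c=shot('wrist','w5.png'); print(s['eef_pos'],s['opening'])
E
```

```text
time: 8.18
eef_pos: [0.5745, 0.2876, 0.1305]
tcp_rot: [0.697, 0.717, -0.001, -0.0]
contact_force: [-0.4, 0.3, -1.2]
opening: 0.412
finger_force: 40.2
[0.57446903 0.287603   0.13052537] 0.41198021761957393
```

View pics/w5.png

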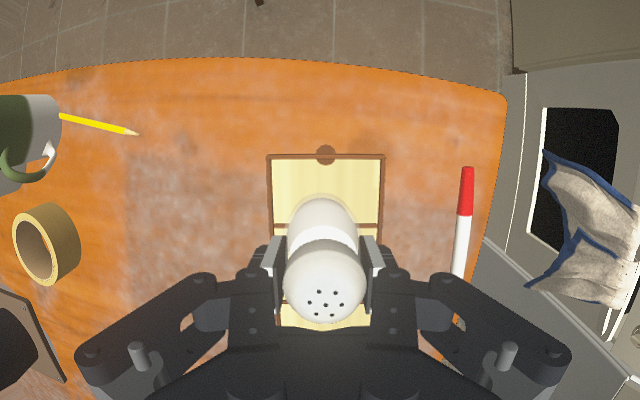

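The shaker is held upright over the narrow compartment. The end rim is at v=155 and the divider at v=225, which agrees with the estimate, so I'll lower it.

```bash
python3 - <<'E'
from h import *
c=np.load('/tmp/wrist.npz'); s=ctrl.get_state()
for k in [(266,155,.01),(385,155,.01),(273,225,.008),(380,225,.008)]: print(wpx(c,s,*k))
E
python3 -m pendant '[{"dx":0.05,"dy":0.1,"dz":4,"twist":0},{"dx":0.05,"dy":0.1,"dz":7,"twist":0},{"dx":0.05,"dy":0.1,"dz":8.4,"twist":0},{"dx":0.05,"dy":0.1,"dz":8.4,"twist":0},{"dx":0.05,"dy":0.1,"dz":8.4,"twist":0}]'
```

```text
[0.5236 0.3204 0.01  ]
[0.6262 0.3232 0.01  ]
[0.5286 0.256  0.008 ]
[0.6268 0.2586 0.008 ]
time: 8.85
eef_pos: [0.5768, 0.2885, 0.0482]
tcp_rot: [0.698, 0.716, 0.001, 0.0]
contact_force: [0.6, -0.4, -1.4]
opening: 0.412
finger_force: 40.2
```

```bash
python3 -m pendant '[{"dx":0,"dy":0,"dz":0.1,"twist":0},{"dx":0,"dy":0,"dz":0.1,"twist":0}]' && python3 -m pendant '[{"dx":0,"dy":0,"dz":0,"twist":0},{"dx":0,"dy":0,"dz":0,"twist":0},{"dx":0,"dy":0,"dz":0,"twist":0},{"dx":0,"dy":0,"dz":0,"twist":0},{"dx":0,"dy":0,"dz":-5,"twist":0},{"dx":0,"dy":0,"dz":-10,"twist":0},{"dx":0,"dy":0,"dz":-12,"twist":0},{"dx":0,"dy":0,"dz":-12,"twist":0}]' 100 40
```

```text
time: 9.1
eef_pos: [0.5768, 0.2888, 0.0469]
tcp_rot: [0.698, 0.717, 0.0, 0.0]
contact_force: [0.2, 0.2, 1.2]
opening: 0.413
finger_force: 40.5
time: 10.1
eef_pos: [0.5772, 0.289, 0.1679]
tcp_rot: [0.697, 0.717, 0.001, 0.001]
contact_force: [0.3, -0.3, -0.6]
opening: 1.002
finger_force: 0.0
```

```bash
python3 -m pendant '[{"dx":-5,"dy":-3,"dz":0,"twist":0},{"dx":-27.5,"dy":-14.8,"dz":5,"twist":-30},{"dx":-27.5,"dy":-14.8,"dz":5,"twist":-30},{"dx":-27.5,"dy":-14.8,"dz":5,"twist":-30},{"dx":-27.5,"dy":-14.8,"dz":5,"twist":-30},{"dx":-27.5,"dy":-14.8,"dz":5,"twist":-30},{"dx":-27.5,"dy":-14.8,"dz":5,"twist":-30},{"dx":-27.5,"dy":-14.8,"dz":5,"twist":-30}]'
python3 - <<'E'
from h import *
s=ctrl.get_state();c=shot('wrist','w6.png'); print(s['eef_pos'],s['qpos'],R.from_quat(s['tcp_rot']).as_matrix().round(3))
E
```

```text
time: 11.1
eef_pos: [0.4364, 0.0107, 0.1162]
tcp_rot: [0.488, 0.873, 0.0, -0.0]
contact_force: [0.4, 0.8, -0.5]
opening: 0.997
finger_force: 0.0
[0.43640009 0.01066833 0.11617879] [-2.09050105e-01 -1.22406107e-01  2.23840418e+00  4.80864236e-04
  1.02576285e+00 -7.61039168e-01] [[-0.524  0.852 -0.   ]
 [ 0.852  0.524  0.   ]
 [ 0.     0.    -1.   ]]
```

View pics/w6.png

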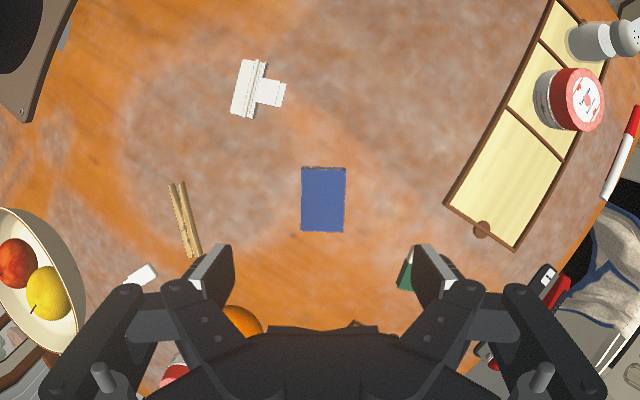

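The shaker and pot both stand upright in tray_three. The matchbox is square to the gripper with corners at (302,168) and (345,232), so its centre is at (323,200).

```bash
python3 - <<'E'
from h import *
c=np.load('/tmp/wrist.npz'); s=ctrl.get_state()
p=wpx(c,s,323,200,.014); print(p, R.from_quat(s['tcp_rot']).inv().apply(p-s['eef_pos']))
for k in [(302,168,.014),(345,232,.014)]: print(wpx(c,s,*k))
E
python3 -m pendant '[{"dx":0,"dy":0,"dz":4,"twist":0},{"dx":0,"dy":0,"dz":7,"twist":0},{"dx":0,"dy":0,"dz":8,"twist":0},{"dx":0,"dy":0,"dz":8,"twist":0}]' 65 40
```

```text
[0.4362 0.0104 0.014 ] [-0.00017001 -0.00052725  0.10237947]
[0.408  0.0242 0.014 ]
[ 0.4668 -0.0037  0.014 ]
time: 11.65
eef_pos: [0.4361, 0.0104, 0.0362]
tcp_rot: [0.488, 0.873, -0.0, -0.0]
contact_force: [0.8, 0.1, -0.1]
opening: 0.645
finger_force: 0.0
```

```bash
python3 -m pendant '[{"dx":0,"dy":0,"dz":2.5,"twist":0},{"dx":0,"dy":0,"dz":3.2,"twist":0},{"dx":0,"dy":0,"dz":3.2,"twist":0}]' && python3 -m pendant '[{"dx":0,"dy":0,"dz":0,"twist":0},{"dx":0,"dy":0,"dz":0,"twist":0},{"dx":0,"dy":0,"dz":0,"twist":0},{"dx":0,"dy":0,"dz":0,"twist":0},{"dx":0,"dy":0,"dz":0,"twist":0}]' 0 30
```

```text
time: 12.02
eef_pos: [0.4363, 0.0099, 0.0049]
tcp_rot: [0.488, 0.873, 0.0, 0.0]
contact_force: [-0.2, -0.2, 0.3]
opening: 0.65
finger_force: 0.0
time: 12.65
eef_pos: [0.4371, 0.0096, 0.0056]
tcp_rot: [0.488, 0.873, 0.0, 0.001]
contact_force: [0.3, 1.1, 6.1]
opening: 0.42
finger_force: 30.5
```

```bash
python3 -m pendant '[{"dx":0,"dy":0,"dz":-4,"twist":0},{"dx":0,"dy":0,"dz":-8,"twist":0},{"dx":1.6,"dy":17.9,"dz":-8,"twist":30},{"dx":1.6,"dy":17.9,"dz":-8,"twist":30},{"dx":1.6,"dy":17.9,"dz":-8,"twist":30},{"dx":1.6,"dy":17.9,"dz":-8,"twist":30},{"dx":1.6,"dy":17.9,"dz":-8,"twist":30},{"dx":1.6,"dy":17.9,"dz":-8,"twist":30}]'
```

```text
time: 13.65
eef_pos: [0.5789, 0.1165, 0.084]
tcp_rot: [0.698, 0.716, -0.0, -0.0]
contact_force: [-0.2, -0.2, -0.4]
opening: 0.426
finger_force: 30.2
```

```bash
python3 -m pendant '[{"dx":0.05,"dy":0,"dz":4,"twist":0},{"dx":0.05,"dy":0,"dz":7,"twist":0},{"dx":0.05,"dy":0,"dz":7.4,"twist":0},{"dx":0.05,"dy":0,"dz":7.4,"twist":0}]' && python3 -m pendant '[{"dx":0,"dy":0,"dz":0,"twist":0},{"dx":0,"dy":0,"dz":0,"twist":0},{"dx":0,"dy":0,"dz":0,"twist":0},{"dx":0,"dy":0,"dz":-5,"twist":0},{"dx":0,"dy":0,"dz":-10,"twist":0},{"dx":0,"dy":0,"dz":-14,"twist":0},{"dx":0,"dy":0,"dz":-14,"twist":0}]' 58 40
```

```text
time: 14.15
eef_pos: [0.58, 0.1172, 0.011]
tcp_rot: [0.698, 0.716, 0.0, 0.0]
contact_force: [-0.0, -0.4, 0.2]
opening: 0.423
finger_force: 31.1
time: 15.02
eef_pos: [0.5829, 0.1178, 0.1555]
tcp_rot: [0.697, 0.717, 0.003, 0.003]
contact_force: [0.4, -0.1, -0.7]
opening: 0.578
finger_force: 0.0
```

```bash
python3 -m pendant '[{"dx":-36.8,"dy":-17.4,"dz":-1,"twist":0},{"dx":-36.8,"dy":-17.4,"dz":-1,"twist":0},{"dx":-36.8,"dy":-17.4,"dz":-1,"twist":0},{"dx":-36.8,"dy":-17.4,"dz":-1,"twist":0},{"dx":-36.8,"dy":-17.4,"dz":-1,"twist":0},{"dx":-36.8,"dy":-17.4,"dz":-1,"twist":0},{"dx":-36.8,"dy":-17.4,"dz":-1,"twist":0},{"dx":-36.8,"dy":-17.4,"dz":-1,"twist":0},{"dx":-36.8,"dy":-17.4,"dz":-1,"twist":0},{"dx":-36.8,"dy":-17.4,"dz":-1,"twist":0}]' 100 40
python3 - <<'E'
from h import *
s=ctrl.get_state();c=shot('wrist','w7.png'); print(s['eef_pos'],s['qpos'],R.from_quat(s['tcp_rot']).as_matrix().round(3))
E
```

```text
time: 16.27
eef_pos: [0.4163, -0.2536, 0.1597]
tcp_rot: [0.697, 0.717, 0.0, -0.001]
contact_force: [0.3, -0.0, -0.4]
opening: 0.995
finger_force: 0.0
[ 0.41628097 -0.25362613  0.1597359 ] [-7.55821120e-01 -5.91328231e-02  2.09165872e+00  2.48768304e-04
  1.11027786e+00 -7.84746724e-01] [[-0.029  1.    -0.001]
 [ 1.     0.029  0.001]
 [ 0.001 -0.001 -1.   ]]
```

View pics/w7.png

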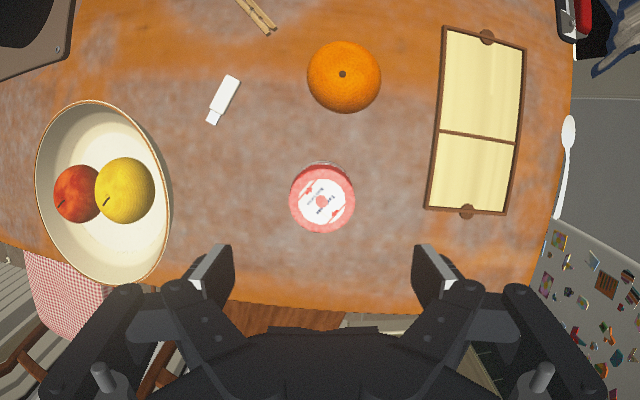

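Pot B's lid is at (322,200). The tray_two corners are at (424,209), (507,215), (443,25) and (527,48), the divider runs from (440,131) to (515,143), and the orange is at (344,76).

```bash
python3 - <<'E'
from h import *
c=np.load('/tmp/wrist.npz'); s=ctrl.get_state()
for k in [(322,200,.05),(424,209,.01),(507,215,.01),(440,131,.008),(515,143,.008),(443,25,.01),(527,48,.01),(344,77,.034)]: print(wpx(c,s,*k))
E
python3 -m pendant '[{"dx":-0.1,"dy":0,"dz":6,"twist":0},{"dx":-0.1,"dy":0,"dz":11,"twist":0},{"dx":-0.1,"dy":0,"dz":13.7,"twist":0},{"dx":-0.1,"dy":0,"dz":13.9,"twist":0},{"dx":-0.1,"dy":0,"dz":13.9,"twist":0}]'
```

```text
[ 0.4149 -0.2565  0.05  ]
[ 0.5197 -0.2738  0.01  ]
[ 0.6246 -0.279   0.01  ]
[ 0.5299 -0.1938  0.008 ]
[ 0.623  -0.1978  0.008 ]
[ 0.5295 -0.0851  0.01  ]
[ 0.6338 -0.0893  0.01  ]
[ 0.4307 -0.1517  0.034 ]
time: 16.95
eef_pos: [0.417, -0.2561, 0.0223]
tcp_rot: [0.697, 0.717, 0.0, 0.001]
contact_force: [-0.3, 0.8, 0.6]
opening: 1.002
finger_force: 0.0
```

```bash
python3 -m pendant '[{"dx":0,"dy":0,"dz":0,"twist":0},{"dx":0,"dy":0,"dz":0,"twist":0},{"dx":0,"dy":0,"dz":0,"twist":0},{"dx":0,"dy":0,"dz":0,"twist":0},{"dx":0,"dy":0,"dz":0,"twist":0},{"dx":0,"dy":0,"dz":0,"twist":0}]' 0 40 && python3 -m pendant '[{"dx":0,"dy":0,"dz":-4,"twist":0},{"dx":0,"dy":0,"dz":-8,"twist":0},{"dx":0.8,"dy":8,"dz":-8,"twist":0},{"dx":1.6,"dy":14,"dz":-8,"twist":0},{"dx":1.6,"dy":15.9,"dz":-8,"twist":0},{"dx":1.6,"dy":15.9,"dz":-8,"twist":0},{"dx":1.6,"dy":15.9,"dz":-8,"twist":0}]'
python3 - <<'E'
from h import *
s=ctrl.get_state();c=shot('wrist','w8.png')
E
```

```text
time: 17.7
eef_pos: [0.4172, -0.257, 0.0232]
tcp_rot: [0.697, 0.717, 0.0, 0.002]
contact_force: [-0.6, 0.7, 5.9]
opening: 0.66
finger_force: 43.1
time: 18.58
eef_pos: [0.5736, -0.2354, 0.1007]
tcp_rot: [0.697, 0.717, -0.0, -0.001]
contact_force: [-1.2, -0.8, -0.6]
opening: 0.666
finger_force: 43.4
```

View pics/w8.png

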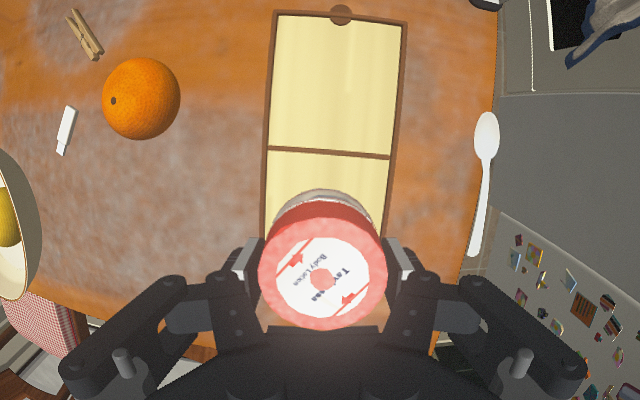

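Pot B is held upright. The divider runs from (267,149) to (392,157).

```bash
python3 - <<'E'
from h import *
c=np.load('/tmp/wrist.npz'); s=ctrl.get_state()
for k in [(267,149,.008),(392,157,.008)]: print(wpx(c,s,*k))
E
python3 -m pendant '[{"dx":0,"dy":0,"dz":4,"twist":0},{"dx":0,"dy":0,"dz":6.5,"twist":0},{"dx":0,"dy":0,"dz":7.4,"twist":0},{"dx":0,"dy":0,"dz":7.4,"twist":0},{"dx":0,"dy":0,"dz":7.4,"twist":0}]'
```

```text
[ 0.5284 -0.1942  0.008 ]
[ 0.625  -0.1977  0.008 ]
time: 19.25
eef_pos: [0.5745, -0.2362, 0.0282]
tcp_rot: [0.698, 0.716, 0.0, 0.001]
contact_force: [0.2, 0.4, 0.0]
opening: 0.666
finger_force: 43.3
```

```bash
python3 -m pendant '[{"dx":0,"dy":0,"dz":0,"twist":0},{"dx":0,"dy":0,"dz":0,"twist":0},{"dx":0,"dy":0,"dz":0,"twist":0},{"dx":0,"dy":0,"dz":-5,"twist":0},{"dx":0,"dy":0,"dz":-10,"twist":0},{"dx":4,"dy":-5,"dz":-13,"twist":0},{"dx":8.9,"dy":-14.1,"dz":-13,"twist":0},{"dx":8.9,"dy":-14.1,"dz":-13,"twist":0},{"dx":8.9,"dy":-14.1,"dz":-13,"twist":0},{"dx":8.9,"dy":-14.1,"dz":-13,"twist":0}]' 100 40
python3 - <<'E'
from h import *
s=ctrl.get_state();c=shot('wrist','w9.png')
E
```

```text
time: 20.5
eef_pos: [0.4321, -0.151, 0.1581]
tcp_rot: [0.698, 0.717, 0.0, 0.001]
contact_force: [0.3, -0.1, 0.4]
opening: 1.0
finger_force: 0.0
```

View pics/w9.png

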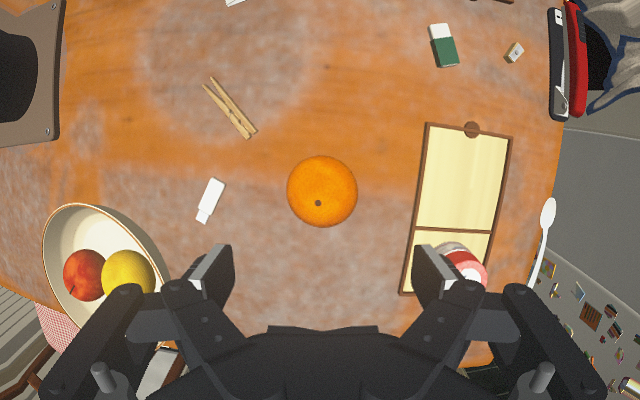

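The orange centre is at (322,191), pot B stands in tray_two, and the eraser and sharpener have not moved.

```bash
python3 - <<'E'
from h import *
c=np.load('/tmp/wrist.npz'); s=ctrl.get_state()
for k in [(322,191,.034),(422,228,.008),(490,234,.008),(425,123,.01),(512,137,.01)]: print(wpx(c,s,*k))
E
python3 -m pendant '[{"dx":0,"dy":0,"dz":6,"twist":0},{"dx":0,"dy":0,"dz":8,"twist":0},{"dx":0,"dy":0,"dz":8,"twist":0}]'
```

```text
[ 0.4312 -0.1499  0.034 ]
[ 0.5367 -0.1929  0.008 ]
[ 0.6225 -0.2003  0.008 ]
[ 0.5287 -0.0853  0.01  ]
[ 0.6323 -0.0899  0.01  ]
time: 20.92
eef_pos: [0.431, -0.1505, 0.0756]
tcp_rot: [0.698, 0.717, -0.0, -0.002]
contact_force: [0.1, -0.1, -0.1]
opening: 1.002
finger_force: 0.0
```

```bash
python3 -m pendant '[{"dx":0,"dy":0,"dz":3,"twist":0},{"dx":0,"dy":0,"dz":5.5,"twist":0},{"dx":0,"dy":0,"dz":6.4,"twist":0},{"dx":0,"dy":0,"dz":6.4,"twist":0}]' && python3 -m pendant '[{"dx":0,"dy":0,"dz":0,"twist":0},{"dx":0,"dy":0,"dz":0,"twist":0},{"dx":0,"dy":0,"dz":0,"twist":0},{"dx":0,"dy":0,"dz":0,"twist":0},{"dx":0,"dy":0,"dz":0,"twist":0},{"dx":0,"dy":0,"dz":0,"twist":0}]' 0 30
```

```text
time: 21.42
eef_pos: [0.4321, -0.1511, 0.0139]
tcp_rot: [0.698, 0.717, 0.0, 0.0]
contact_force: [0.1, 0.6, 0.2]
opening: 0.995
finger_force: 0.0
time: 22.18
eef_pos: [0.4323, -0.1513, 0.0151]
tcp_rot: [0.697, 0.717, 0.0, 0.001]
contact_force: [-1.2, 0.1, 5.1]
opening: 0.722
finger_force: 31.9
```

```bash
python3 -m pendant '[{"dx":0,"dy":0,"dz":-4,"twist":0},{"dx":0,"dy":0,"dz":-8,"twist":0},{"dx":0.6,"dy":5,"dz":-8,"twist":0},{"dx":0.6,"dy":10,"dz":-8,"twist":0},{"dx":0.6,"dy":14.7,"dz":-8,"twist":0},{"dx":0.6,"dy":14.7,"dz":-8,"twist":0},{"dx":0.6,"dy":14.7,"dz":-8,"twist":0}]' && python3 -m pendant '[{"dx":0,"dy":0,"dz":4,"twist":0},{"dx":0,"dy":0,"dz":6.5,"twist":0},{"dx":0,"dy":0,"dz":7.4,"twist":0},{"dx":0,"dy":0,"dz":7.4,"twist":0},{"dx":0,"dy":0,"dz":7.4,"twist":0}]'
```

```text
time: 23.05
eef_pos: [0.5772, -0.1402, 0.093]
tcp_rot: [0.697, 0.717, -0.0, -0.001]
contact_force: [-0.8, 0.2, -1.9]
opening: 0.721
finger_force: 33.8
time: 23.68
eef_pos: [0.5781, -0.1409, 0.0203]
tcp_rot: [0.698, 0.716, 0.0, 0.001]
contact_force: [0.6, 0.1, -1.9]
opening: 0.72
finger_force: 33.8
```

```bash
python3 -m pendant '[{"dx":0,"dy":0,"dz":0.1,"twist":0},{"dx":0,"dy":0,"dz":0.1,"twist":0}]' && python3 -m pendant '[{"dx":0,"dy":0,"dz":0,"twist":0},{"dx":0,"dy":0,"dz":0,"twist":0},{"dx":0,"dy":0,"dz":0,"twist":0},{"dx":0,"dy":0,"dz":0,"twist":0},{"dx":0,"dy":0,"dz":-4,"twist":0},{"dx":0,"dy":0,"dz":-9,"twist":0},{"dx":0,"dy":0,"dz":-15,"twist":0},{"dx":0,"dy":0,"dz":-20,"twist":0},{"dx":0,"dy":0,"dz":-20,"twist":0},{"dx":0,"dy":0,"dz":-20,"twist":0}]' 100 40
python3 - <<'E'
from h import *
shot('top','top2.png'); i=cv2.imread('pics/top2.png')
cv2.imwrite('pics/c3.png',cv2.resize(i[130:260,180:445],None,fx=3,fy=3,interpolation=cv2.INTER_CUBIC))
c=np.load('/tmp/top.npz')
for k in [(236,172),(264,172),(209,172),(386,172),(413,172)]: print(px(c,*k).round(4))
E
```

```text
time: 23.92
eef_pos: [0.5783, -0.1408, 0.0192]
tcp_rot: [0.697, 0.717, -0.0, 0.0]
contact_force: [-0.7, -0.2, 4.0]
opening: 0.715
finger_force: 34.1
time: 25.18
eef_pos: [0.5776, -0.1404, 0.2177]
tcp_rot: [0.697, 0.717, -0.0, -0.0]
contact_force: [-0.0, 0.7, -0.5]
opening: 1.0
finger_force: 0.0
[0.5785 0.2022 0.0567]
[0.5823 0.1392 0.0177]
[0.5827 0.2722 0.0411]
[ 0.5019 -0.083   0.5367]
[ 0.5007 -0.1165  0.5384]
```

View pics/c3.png

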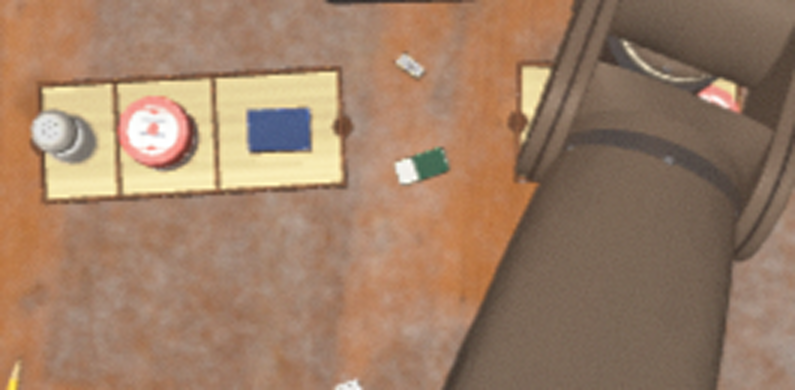

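The shaker (53,130), pot (155,130) and matchbox (280,130) are all sitting in tray_three. The arm hides tray_two, so I'll use the wrist camera for it.

Run:
```python
from h import *
shot('wrist','w10.png'); print(ctrl.get_state()['eef_pos'])
```

```text
[ 0.5768836  -0.14007625  0.21594174]
```

View pics/w10.png

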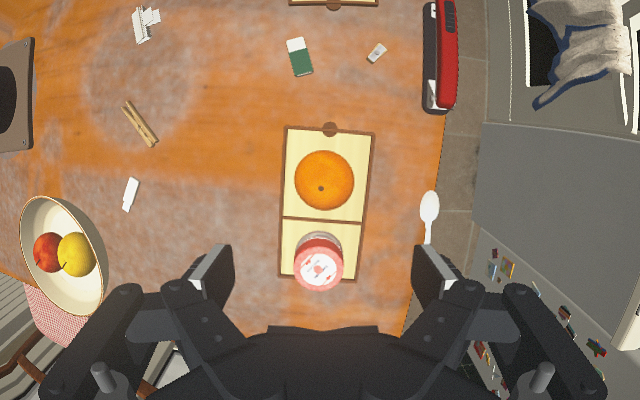

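The orange (324,180) and pot B (319,268) sit in their compartments, and the robot is clear of everything. I'll hand it in.

```bash
python3 -c "
from h import *
c=np.load('/tmp/wrist.npz'); s=ctrl.get_state(); print(wpx(c,s,324,180,.038),wpx(c,s,319,268,.054))
print(ctrl.sign_off())"
```

```text
[ 0.5767 -0.1391  0.038 ] [ 0.5739 -0.2343  0.054 ]
the job is handed in; nothing more can be done
None
```

I made up both kits and handed the job in at about 25 s of the 109 s: by the last camera views everything sits in its compartment, the eraser and sharpener look unmoved, and no verdict came back.

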